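# Gauge two copper busbar off-cuts in a slot gauge

### The job

Sort the two copper bars by thickness: take each from the black stand and push it upright, fully home, into the narrowest slot of the aluminium slot gauge that it will go into, then let go of it. Feel for the slots with light pressure only, never forcing a bar against the gauge, and leave everything else where it is.

Things in the scene. Friction and masses are not known exactly. Their poses are not given: they have to be found in the camera images.
- bar8_mid (a point): Centre of the thinner copper bar: a plain upright block 40 x 8 x 90 mm (along its x, y, z; y is the thickness, z is up), about 0.26 kg, square edges. This point is half-way up, 45 mm above its foot. It stands loosely in either of the stand's pockets. Grip it across its 8 mm near the top, some 25 mm above this point; the lowest 36 mm vanish in the slot.
- bar12_mid (a point): Centre of the thicker copper bar: the same, but 40 x 12 x 90 mm and about 0.39 kg, in the other pocket.
- stand: Black stock stand, fixed, 66 x 150 x 26 mm (x, y, z), origin at the centre of its underside. Its two pockets, at y = +40 and -40 mm, are 48 x 18 mm (x, y) and open upward; their floor is 7 mm above the table, so the bars lean or shift a few mm in them and stick out 71 mm above the stand. The bars' thickness runs along the stand's y.
- gauge: Slot gauge: white perforated panel 160 x 250 x 10 mm (x, y, z), fixed, origin at the centre of its underside. On it stands an aluminium block 60 x 172 x 50 mm, square to this frame, centred at x = -25 mm, with four slots side by side along y. A bar that is home has its centre 69 mm above the table. More than 60 N of contact on the gauge, knocks included, counts as forcing.
- row_mid (a point): Panel point (axes as the gauge) 60 mm above the table, level with the block's flat top, over the block's middle if it were clamped centrally. NOT MEASURED: the block is clamped by eye, up to 12 mm either way along y from here, and does not give. With the block central, the slot centres would be at y = +63, +21, -21, -63 mm; all four shift together by the same unknown amount.
- row_floor (a point): Point below row_mid at slot floor height, 24 mm above the table. Slots are 36 mm deep and run right through the block along x, square-edged, no lead-in, with a thin soft rubber strip on the floor. Widths from the +y end: 5.5, 9.6, 13.6, 17.6 mm, so the 8 mm bar belongs in the second slot (9.6, nominal y = +21) and the 12 mm bar in the third (13.6, nominal y = -21).
- strip_mid (a point): Bystander: black terminal strip 22 x 88 x 20 mm, loose on the white panel beyond the block; this point is on its axis, 7 mm above its underside. Leave it.
- standoff_center (a point): Bystander: brass round standoff, 16 mm diameter, 18 mm high, loose on top of the middle of the stand between the bars; point at its centre. Leave it.
- contactor_mid (a point): Bystander: black contactor 74 x 45 x 72 mm at the far side of the table; point half-way up. Leave it.
- relay_mid (a point): Bystander: grey contactor 74 x 45 x 72 mm at the far side of the table; point half-way up. Leave it.
- driver_grip (a point): Bystander: screwdriver lying at the far side of the table; point on its handle. Leave it.
- din_rail_mid (a point): Bystander: length of steel mounting rail 35 x 200 x 8 mm lying at the far side of the table; point at its middle. Leave it.
Mind the look-alikes: they are no part of the job. What is shaped like the part that bears bar8_mid but blue or green is not meant. What is shaped like the part that bears bar12_mid but purple or white is not meant.

How it is judged:
By the outcome, as a careful person would: the job done as asked, in the order asked, and still so for the second after the job is handed in, with the robot touching nothing.
It also fails if it takes over 67 s, if anything falls off the work surface, if the arm or the gripper's body presses on something with over 40 N, if the wrist force passes 120 N, or if a joint passes its speed limit or range.

### The arm

A 6-joint arm with a two-finger parallel gripper is mounted at the origin on the work surface. World frame = base frame: x ahead of the robot, y to its left, z up, the work surface at z = 0. Lengths are in m, angles in rad, forces in N, time in s.
With the tool pointing down it reaches from about 0.375 to 0.9 m from the base axis. Payload 3.1 kg.
Tool frame: the origin (TCP) lies at the very end of the fingers, on their centre line; the grasp point (between the pads) lies 19 mm behind it (robot.hold_point_z is the z of the grasp point in the tool frame, in m); z points along the fingers, y is the direction in which the jaws open and shut (so a half turn about z gives the same grasp; the last joint's range is limited). The gripper opens to 87 mm and grips with 3 to 60 N. Pads are 19 mm wide; open, the fingers measure 117 mm over their backs; the gripper's body (75 mm by 190 mm) begins 51 mm behind the grasp point.
Start: joints at [-1.435, 0.527, 1.433, -0, 1.181, -0.178], TCP at [0.194, -0.594, 0.223] pointing down, gripper open.
Joint ranges: [-3.08, 3.08], [-0.75, 2.2], [0.22, 2.44], [-1.43, 4.57], [0, 2.65], [-2.85, 2.85]. Speed limits (rad/s): [2.79, 2.79, 3.14, 3.14, 3.14, 3.14].

### API

Orientations are given as a unit quaternion [x, y, z, w].
In Python, from rig import robot, viewer, spotter gives the robot as it stands.
- The arm moves only by the shell command python3 -m crank 'ROWS' [FORCE]. ROWS is text: rows parted by semicolons, each of 7 numbers parted by spaces: the turn, a rotation vector about the tool's x, y, z in units of 5 degrees (1.0 is 5 degrees), then the shift along the tool's x, y, z in units of 40 mm (1.0 is 40 mm), then the gripper's target within -1 to 1 (shut at 1, half-way at 0, fully open at -1). A call has 1 to 5 rows; each row shifts and turns the pose as measured when the row begins, along the tool's axes as they then stand; what a row does not reach is not made up. A row lasts 1/8 s, in which the tool goes at most 62.5 mm and 10.7 degrees, less where a joint would pass 70% of its speed; a pose out of reach is approached as far as the arm can. A call is refused whole if a number of a shift passes 1 or a number of a turn 1, either way. A call with a gripper value outside its range is refused whole. The fingers move at their own pace and stop on an object; FORCE is the grip in N (left out, the last holds). Time passes only in rows, so rows that do not move let the fingers close. It gives the time, the measured TCP pose, the force and the opening at its end, in the units of the state.
- robot.get_obs(): the state, without advancing time (a new reading comes with each control period).
- viewer.camera(name): name is "scene" or "side" or "wrist"; returns a dict with "img" (480x640x3 uint8, red, green, blue), "camera_matrix" (3x3 intrinsics, pixels), "xyz" and "attitude" of the camera in the world. Camera axes: x right, y down, z forward; pixel columns grow to the right and rows downward; lengths in m; the calibration is good to about 2 mm. The wrist camera is an equidistant fisheye: a pixel r from the principal point sees the ray r / f radians off the axis. A picture is of the moment at which its call begins. There is no depth.
- robot.hand_in(): hands the job in, once; it reports no verdict.
Trained networks look in a picture, given as the dict that the camera call returned (one of the last four; its "shot" number tells which), for a name from the list of things; names that differ only in an ending like _2 or _b are one class to them, and where a whole thing is asked for, a point or a joint stands for the part that bears it (a point fixed in the world has none). Each returns a list of dicts, best first, with "score" (0 to 1); they miss things now and then, are a little off and sometimes report something else, mostly with a low value. They report only what shows in the picture. A call takes as long as a camera call. They do not tell look-alikes from the thing itself.
- spotter.boxes_of(name, picture): "at" ([x, y, z] in m, in the coordinates of the camera as it stood for that picture, good to about 4 mm: the middle of the surface that is visible of it).
The state is a dict: "time": time; "q": joint angles; "joint_velocities": joint speeds; "joint_torque": joint torques, N m; "position": TCP position; "tool_rot": TCP orientation; "ft_force": force on the tool from outside, world axes, zero at the start; "moment": the same for the moment, N m; "grip_width": finger opening in m.
Only numpy, scipy, OpenCV 4.12 (cv2) and the standard library are available. Lean on these libraries where they do the work, as an engineer would, in place of code of your own. Each camera call takes 0.05 s, during which the arm holds its last target.

## Working session

There is one attempt and no reset: what is moved stays moved. The work goes in short steps, Python scripts to look and compute and a shell command to move; the robot and the scene stay as the last step left them, time stands still between calls to the robot, and variables do not carry over. Pictures are saved under pics/ and viewed, and the job is handed in when it is done.

```bash
ls; mkdir -p pics; python3 - <<'E'
from rig import robot, viewer, spotter
import cv2
o=robot.get_obs(); print(o)
for n in ("scene","side","wrist"):
    p=viewer.camera(n); cv2.imwrite(f"pics/{n}0.png",p["img"][:,:,::-1]); print(n,p["camera_matrix"],p["xyz"],p["attitude"],p["shot"])
E
```

```text
pics
{'time': 0.0, 'q': array([-1.43451225e+00,  5.28452475e-01,  1.43389416e+00,  2.65451115e-05,
        1.18137708e+00, -1.78491024e-01]), 'joint_velocities': array([ 1.18466611e-03, -5.59667291e-05,  4.11367329e-04, -6.78102704e-04,
        7.16115310e-04,  1.49255744e-03]), 'joint_torque': array([-2.86182032e-03, -4.40048003e+01, -1.76588827e+01,  6.34000800e-02,
        5.84216136e-02, -1.52176181e-04]), 'position': array([ 0.19344263, -0.59355168,  0.22158263]), 'tool_rot': array([ 9.87640356e-01,  1.56733507e-01,  3.47554701e-05, -1.06503514e-03]), 'ft_force': array([ 0.46410756, -0.35007438,  0.59049297]), 'moment': array([-0.00968799,  0.01753588,  0.03205566]), 'grip_width': 0.0869934925188228}
scene [[543.48267595   0.         325.42654267]
 [  0.         543.48267595 241.50219511]
 [  0.           0.           1.        ]] [1.24845283 0.11989311 1.08116978] [ 0.59814358  0.74653561 -0.22257177 -0.18807087] 1
side [[472.37601006   0.         323.85902441]
 [  0.         472.37601006 239.09875142]
 [  0.           0.           1.        ]] [0.35188174 0.67846276 0.91034576] [-0.1640819   0.91978682 -0.35206763  0.05583651] 2
wrist [[371.64829954   0.         325.5534179 ]
 [  0.         371.64829954 230.43950548]
 [  0.           0.           1.        ]] [ 0.27308336 -0.5681852   0.38312569] [ 0.79996255 -0.58034733 -0.09094697  0.12241549] 3
```

View pics/scene0.png

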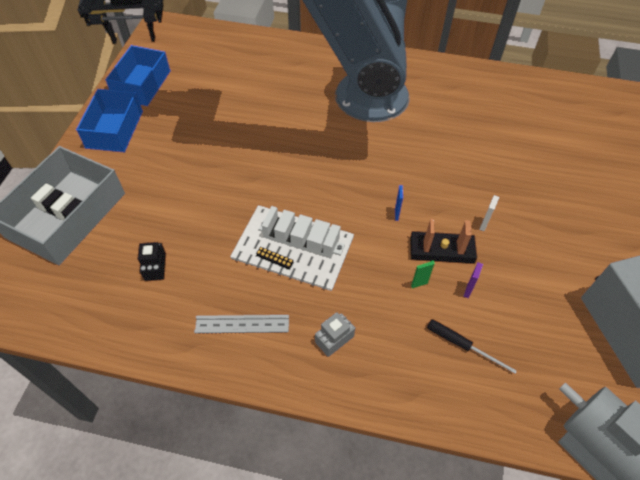

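View pics/side0.png

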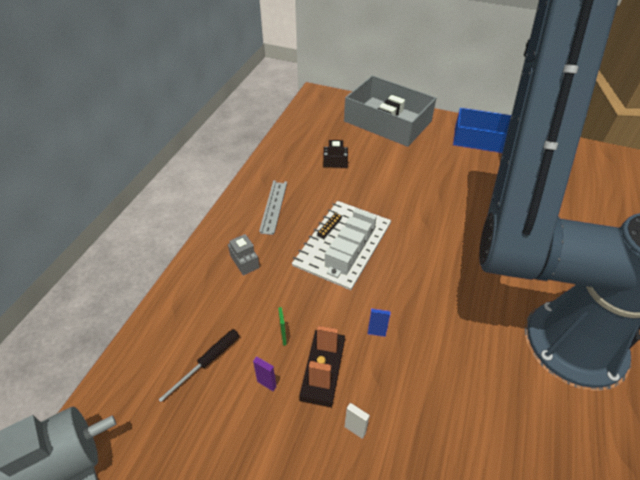

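View pics/wrist0.png

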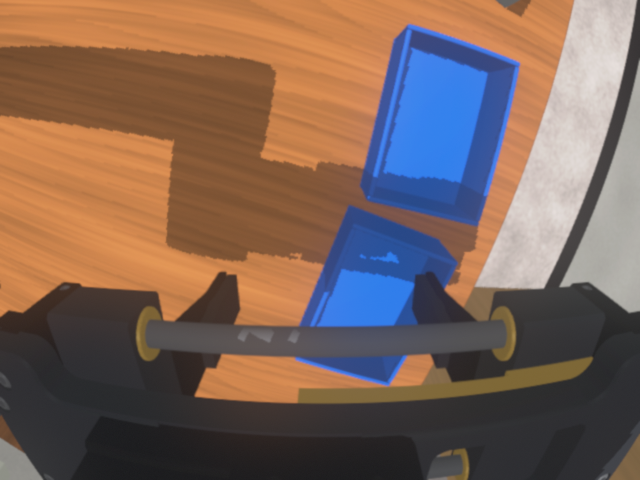

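The scene shows the gauge at about (293,245), the stand with two copper bars at (443,245), and coloured look-alikes around it. I'll run the spotter and zoom in.

```bash
cat > h.py <<'E'
from rig import robot, viewer, spotter
import cv2, numpy as np
from scipy.spatial.transform import Rotation as R
def proj(p,P):
    A=R.from_quat(p["attitude"]).as_matrix(); c=(np.atleast_2d(P)-p["xyz"])@A; K=p["camera_matrix"]
    return np.c_[K[0,0]*c[:,0]/c[:,2]+K[0,2],K[1,1]*c[:,1]/c[:,2]+K[1,2]]
def onplane(p,px,z):
    A=R.from_quat(p["attitude"]).as_matrix(); K=p["camera_matrix"]; px=np.atleast_2d(px).astype(float)
    d=np.c_[(px[:,0]-K[0,2])/K[0,0],(px[:,1]-K[1,2])/K[1,1],np.ones(len(px))]@A.T
    s=(z-p["xyz"][2])/d[:,2]; return p["xyz"]+d*s[:,None]
def wpix(p,P): # fisheye
    A=R.from_quat(p["attitude"]).as_matrix(); c=(np.atleast_2d(P)-p["xyz"])@A; K=p["camera_matrix"]
    r=np.hypot(c[:,0],c[:,1]); th=np.arctan2(r,c[:,2]); return np.c_[K[0,0]*th*c[:,0]/r+K[0,2],K[0,0]*th*c[:,1]/r+K[1,2]]
def wplane(p,px,z):
    A=R.from_quat(p["attitude"]).as_matrix(); K=p["camera_matrix"]; px=np.atleast_2d(px).astype(float)
    u=(px-[K[0,2],K[1,2]])/K[0,0]; th=np.linalg.norm(u,axis=1)
    d=np.c_[u*(np.sin(th)/th)[:,None],np.cos(th)]@A.T
    s=(z-p["xyz"][2])/d[:,2]; return p["xyz"]+d*s[:,None]
def crop(p,x0,y0,x1,y1,f,name):
    im=cv2.resize(p["img"][y0:y1,x0:x1,::-1],None,fx=f,fy=f,interpolation=cv2.INTER_CUBIC)
    cv2.imwrite("pics/"+name,im)
E
python3 - <<'E'
from h import *
for n in ("scene","side"):
    p=viewer.camera(n); A=R.from_quat(p["attitude"]).as_matrix()
    for k in ("bar8_mid","bar12_mid","stand","gauge","standoff_center","strip_mid","row_mid","row_floor"):
        print(n,k,[(round(d["score"],2),(p["xyz"]+A@np.array(d["at"])).round(3).tolist()) for d in spotter.boxes_of(k,p)[:3]])
    if n=="scene":
        crop(p,220,190,370,300,5,"s1a.png"); crop(p,380,180,500,300,5,"s1b.png")
    else:
        crop(p,285,190,400,295,5,"d1a.png"); crop(p,290,310,400,410,5,"d1b.png")
E
```

```text
scene bar8_mid [(0.79, [0.612, 0.214, 0.056]), (0.74, [0.514, 0.215, 0.07]), (0.49, [0.429, 0.133, 0.055])]
scene bar12_mid [(0.87, [0.504, 0.296, 0.071]), (0.58, [0.618, -0.118, 0.025]), (0.53, [0.611, 0.321, 0.075])]
scene stand [(0.81, [0.508, 0.252, 0.028]), (0.28, [0.513, 0.212, 0.071])]
scene gauge [(0.85, [0.575, -0.077, 0.01]), (0.58, [0.708, -0.375, 0.047]), (0.44, [0.62, -0.121, 0.026])]
scene standoff_center []
scene strip_mid []
scene row_mid [(0.64, [0.575, -0.08, 0.007])]
scene row_floor [(0.94, [0.573, -0.077, 0.011])]
side bar8_mid [(0.94, [0.417, 0.137, 0.051]), (0.59, [0.504, 0.215, 0.062]), (0.57, [0.596, 0.224, 0.071])]
side bar12_mid [(0.91, [0.592, 0.324, 0.059]), (0.85, [0.398, 0.35, 0.068])]
side stand [(0.93, [0.492, 0.279, 0.029]), (0.27, [0.789, -0.14, -0.0])]
side gauge [(0.57, [0.554, -0.054, 0.009])]
side standoff_center [(0.5, [0.503, 0.256, 0.046])]
side strip_mid [(0.73, [0.614, -0.117, 0.022]), (0.24, [0.717, 0.305, 0.02])]
side row_mid [(0.71, [0.552, -0.051, 0.009])]
side row_floor [(0.82, [0.552, -0.05, 0.008])]
```

View pics/s1a.png

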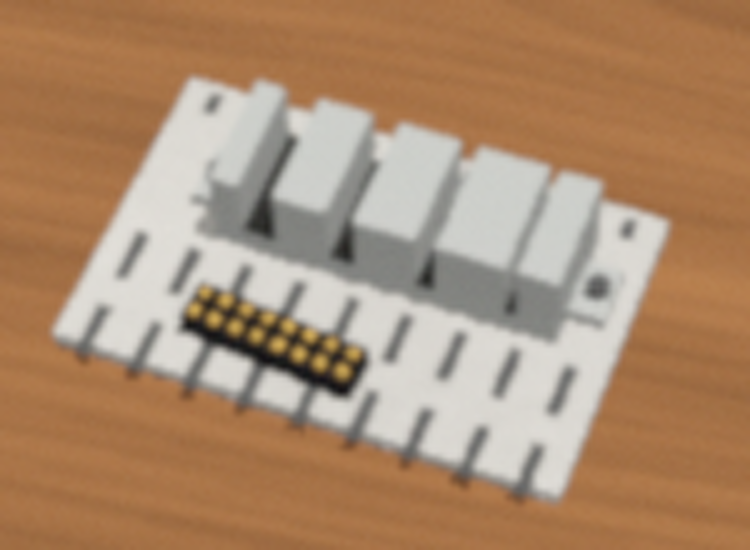

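View pics/s1b.png

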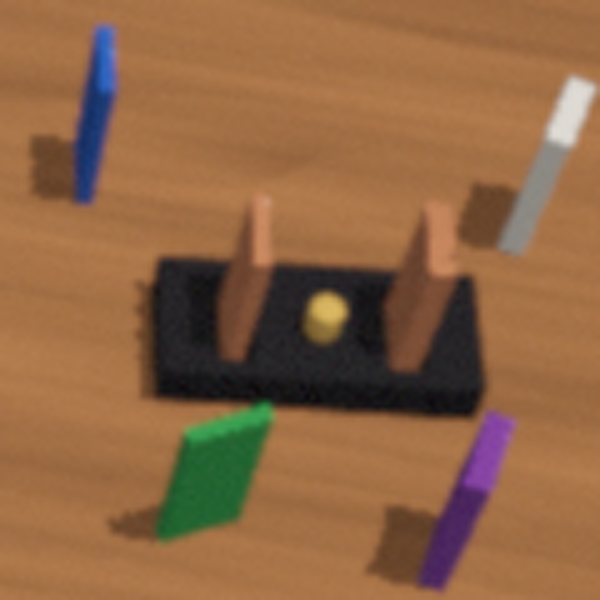

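View pics/d1a.png

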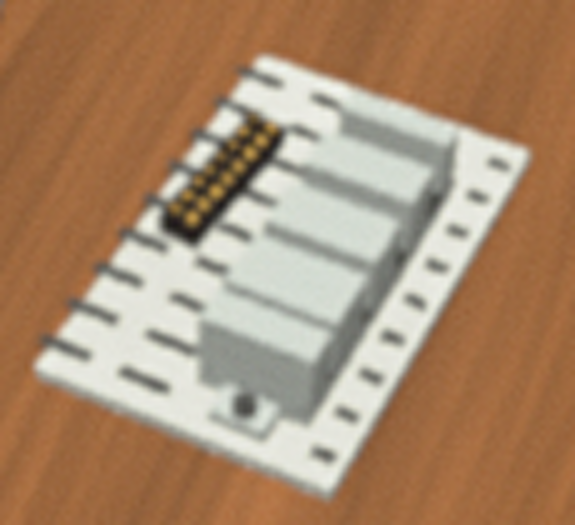

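View pics/d1b.png

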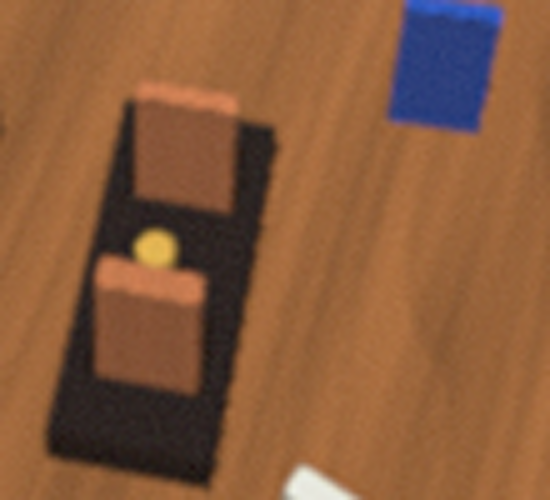

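Scene crop: the left bar (about (430,235), y≈0.21) is the thinner one, and the right bar (about (465,238), y≈0.30) is thicker. In the gauge, slot width grows towards the left (−y), as described. I'll fit the stand and gauge frames from their corners.

```bash
python3 - <<'E'
from h import *
s=viewer.camera("scene"); d=viewer.camera("side")
S=lambda pts,o:np.array(pts)/5.-0.4*0+np.array(o)-0.4
g1=S([(192,77),(670,217),(560,492),(55,335)],(220,190)); g2=S([(530,150),(330,488),(35,368),(262,57)],(285,190))
t1=S([(158,260),(473,277),(482,382),(155,370)],(380,180))
t2=S([(130,103),(277,130)],(290,310))
for nm,p,px,z in (("gS",s,g1,.01),("gD",d,g2,.01),("tS",s,t1,.026),("tD",d,t2,.026)):
    W=onplane(p,px,z); print(nm,W.round(4).tolist(),"mean",W.mean(0).round(4))
def yaw(W,a,b): v=W[b]-W[a]; return np.degrees(np.arctan2(v[1],v[0]))
W=onplane(s,g1,.01); print("scene yaw y-edges",yaw(W,0,1)-90,yaw(W,3,2)-90,yaw(W,0,3),yaw(W,1,2))
W=onplane(d,g2,.01); print(np.linalg.norm(np.diff(W,axis=0),axis=1)); print([yaw(W,i,(i+1)%4) for i in range(4)])
W=onplane(s,t1,.026); print(np.linalg.norm(np.diff(W,axis=0),axis=1)); print([yaw(W,i,(i+1)%4) for i in range(4)])
# bar tops z=.097
b1=S([(250,197),(270,197),(270,268),(252,265)],(380,180)); b2=S([(427,203),(450,204),(457,268),(430,270)],(380,180))
for b in (b1,b2): W=onplane(s,b,.097); print(W.round(4).tolist(),W.mean(0).round(4))
c1=S([(135,85),(238,97),(236,115),(135,103)],(290,310)); c2=S([(97,255),(207,275),(205,305),(97,283)],(290,310))
for b in (c1,c2): W=onplane(d,b,.097); print(W.round(4).tolist(),W.mean(0).round(4))
E
```

```text
gS [[0.4734, -0.205, 0.01], [0.5035, 0.0421, 0.01], [0.6623, 0.0218, 0.01], [0.6331, -0.2244, 0.01]] mean [ 0.5681 -0.0914  0.01  ]
gD [[0.4729, -0.2091, 0.01], [0.5051, 0.0388, 0.01], [0.6622, 0.0207, 0.01], [0.6295, -0.2262, 0.01]] mean [ 0.5674 -0.094   0.01  ]
tS [[0.48, 0.176, 0.026], [0.4563, 0.3231, 0.026], [0.5149, 0.331, 0.026], [0.5421, 0.1825, 0.026]] mean [0.4983 0.2531 0.026 ]
tD [[0.538, 0.1843, 0.026], [0.4749, 0.1748, 0.026]] mean [0.5064 0.1795 0.026 ]
scene yaw y-edges -6.936276386629643 -6.782630104387806 -6.934264176102183 -7.2847574623692655
[0.2499756  0.15814026 0.24904564]
[np.float64(82.6003667058765), np.float64(-6.602038124744101), np.float64(-97.5440781877262), np.float64(173.73963910702398)]
[0.14904882 0.0591095  0.1509144 ]
[np.float64(99.14468983799404), np.float64(7.635204319316617), np.float64(-79.62297070770369), np.float64(-173.9661560634207)]
[[0.4879, 0.2083, 0.097], [0.4859, 0.2171, 0.097], [0.5249, 0.2212, 0.097], [0.5251, 0.2132, 0.097]] [0.506  0.2149 0.097 ]
[[0.4734, 0.2866, 0.097], [0.4716, 0.2967, 0.097], [0.5063, 0.3022, 0.097], [0.5101, 0.2906, 0.097]] [0.4903 0.294  0.097 ]
[[0.5241, 0.2156, 0.097], [0.4841, 0.2066, 0.097], [0.4822, 0.2145, 0.097], [0.5212, 0.2233, 0.097]] [0.5029 0.215  0.097 ]
[[0.5117, 0.2893, 0.097], [0.4703, 0.2827, 0.097], [0.467, 0.2943, 0.097], [0.5076, 0.2999, 0.097]] [0.4891 0.2915 0.097 ]
```

```bash
cat > go.py <<'E'
import sys
from h import *
# usage: go.py x y z yawdeg -> remaining displacement in tool axes & turn units
def need(x,y,z,yaw):
    o=robot.get_obs(); A=R.from_quat(o["tool_rot"])
    c=np.cos(np.radians(yaw)); s=np.sin(np.radians(yaw))
    T=R.from_matrix(np.array([[c,s,0],[s,-c,0],[0,0,-1]]))
    d=A.inv().apply(np.array([x,y,z])-o["position"])/.04
    r=(A.inv()*T).as_rotvec(degrees=True)/5
    print("t",round(o["time"],2),"pos",o["position"].round(4),"F",o["ft_force"].round(1),"M",o["moment"].round(2),"w",round(o["grip_width"],4))
    print("turn",r.round(2),"shift",d.round(2))
if __name__=="__main__": need(*map(float,sys.argv[1:5]))
E
python3 go.py 0.53 -0.09 0.24 -7
python3 -m crank '0 0 1 1 -0.5 0 0; 0 0 1 1 -0.5 0 0'; python3 go.py 0.53 -0.09 0.24 -7
```

```text
t 1.15 pos [ 0.1935 -0.5943  0.2225] F [ 0.2  0.1 -0.2] M [-0.01  0.01 -0.04] w 0.087
turn [0.   0.   5.01] shift [11.9  -9.38 -0.44]
time: 1.4
position: [0.2589, -0.5362, 0.2224]
tool_rot: [0.998, 0.065, -0.0, 0.001]
ft_force: [0.2, -0.1, 0.0]
grip_width: 0.074
t 1.4 pos [ 0.2589 -0.5362  0.2224] F [ 0.2 -0.1  0. ] M [ 0.04 -0.04  0.03] w 0.074
turn [0.03 0.   2.88] shift [  8.16 -10.19  -0.47]
```

```bash

python3 -m crank '0 0 1 0.8 -1 -0.05 0; 0 0 1 0.8 -1 -0.05 0; 0 0 0.9 0.8 -1 -0.05 0; 0 0 0 0.75 -1 -0.05 0; 0 0 0 0.75 -1 0 0'; python3 go.py 0.53 -0.09 0.24 -7
```

```text
time: 2.02
position: [0.4248, -0.3369, 0.2308]
tool_rot: [0.998, -0.068, 0.001, 0.003]
ft_force: [0.6, -0.4, -0.8]
grip_width: 0.0442
t 2.02 pos [ 0.4248 -0.3369  0.2308] F [ 0.6 -0.4 -0.8] M [-0.02 -0.05 -0.01] w 0.0442
turn [ 0.06 -0.03 -0.16] shift [ 1.77 -6.47 -0.26]
```

```bash

python3 -m crank '0 0 -0.1 0.3 -1 -0.1 0; 0 0 0 0.3 -1 -0.1 0; 0 0 0 0.3 -1 0 0; 0 0 0 0.3 -1 0 0; 0 0 0 0.2 -1 0 0' >/dev/null;python3 -m crank '0 0 0 0.2 -0.8 0 0; 0 0 0 0.1 -0.6 0 0; 0 0 0 0 0 0 0' ; python3 go.py 0.53 -0.09 0.24 -7
python3 - <<'E'
from h import *
p=viewer.camera("wrist"); cv2.imwrite("pics/w2.png",p["img"][:,:,::-1]); print(p["xyz"],R.from_quat(p["attitude"]).as_matrix().round(3), robot.get_obs()["position"])
import pickle; pickle.dump(p,open("w2.pkl","wb"))
E
```

```text
time: 3.02
position: [0.5306, -0.0809, 0.2393]
tool_rot: [0.998, -0.06, 0.004, 0.003]
ft_force: [-0.0, -0.7, 0.4]
grip_width: 0.0439
t 3.02 pos [ 0.5306 -0.0809  0.2393] F [-0.  -0.7  0.4] M [0.04 0.08 0.05] w 0.0439
turn [ 0.07 -0.09  0.02] shift [ 0.01  0.23 -0.02]
[ 0.61254024 -0.08977299  0.40133496] [[-0.12  -0.948 -0.293]
 [-0.993  0.116  0.03 ]
 [ 0.005  0.295 -0.956]] [ 0.5305447  -0.08183399  0.23928575]
```

View pics/w2.png

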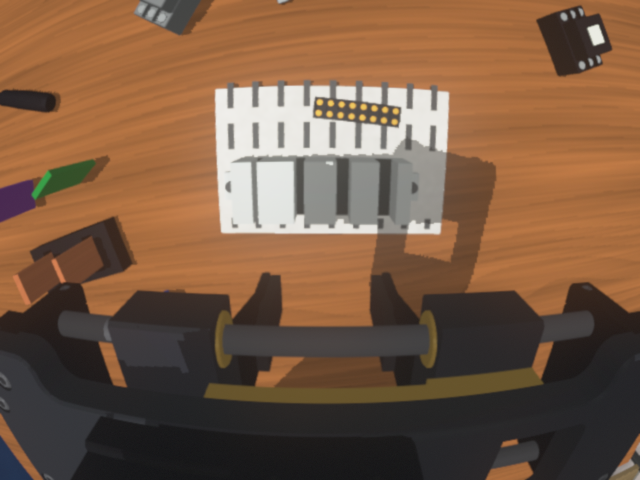

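The wrist view shows the gauge from above. From left to right the slots are at u≈255 (5.5), 299 (9.6), 342 (13.6) and 384 (17.6). I'll measure the edges.

```bash
python3 - <<'E'
from h import *
import pickle; p=pickle.load(open("w2.pkl","rb"))
crop(p,210,80,455,240,3,"w2c.png")
g=cv2.cvtColor(p["img"],cv2.COLOR_RGB2GRAY).astype(int)
for v in (190,205): print(v, list(zip(range(224,420),g[v,224:420])))
E
```

```text
190 [(224, np.int64(234)), (225, np.int64(222)), (226, np.int64(183)), (227, np.int64(142)), (228, np.int64(125)), (229, np.int64(125)), (230, np.int64(153)), (231, np.int64(202)), (232, np.int64(226)), (233, np.int64(230)), (234, np.int64(230)), (235, np.int64(230)), (236, np.int64(230)), (237, np.int64(230)), (238, np.int64(230)), (239, np.int64(230)), (240, np.int64(231)), (241, np.int64(230)), (242, np.int64(230)), (243, np.int64(230)), (244, np.int64(230)), (245, np.int64(230)), (246, np.int64(230)), (247, np.int64(230)), (248, np.int64(230)), (249, np.int64(230)), (250, np.int64(226)), (251, np.int64(206)), (252, np.int64(163)), (253, np.int64(134)), (254, np.int64(126)), (255, np.int64(126)), (256, np.int64(143)), (257, np.int64(185)), (258, np.int64(221)), (259, np.int64(229)), (260, np.int64(230)), (261, np.int64(230)), (262, np.int64(230)), (263, np.int64(230)), (264, np.int64(230)), (265, np.int64(230)), (266, np.int64(230)), (267, np.int64(230)), (268, np.int64(230)), (269, np.int64(230)), (270, np.int64(229)), (271, np.int64(229)), (272, np.int64(229)), (273, np.int64(22
[... 6769 characters left out ...]
388, np.int64(72)), (389, np.int64(93)), (390, np.int64(110)), (391, np.int64(114)), (392, np.int64(115)), (393, np.int64(114)), (394, np.int64(115)), (395, np.int64(120)), (396, np.int64(129)), (397, np.int64(136)), (398, np.int64(138)), (399, np.int64(138)), (400, np.int64(138)), (401, np.int64(138)), (402, np.int64(138)), (403, np.int64(138)), (404, np.int64(138)), (405, np.int64(138)), (406, np.int64(138)), (407, np.int64(137)), (408, np.int64(138)), (409, np.int64(139)), (410, np.int64(142)), (411, np.int64(147)), (412, np.int64(148)), (413, np.int64(147)), (414, np.int64(147)), (415, np.int64(147)), (416, np.int64(147)), (417, np.int64(147)), (418, np.int64(148)), (419, np.int64(147))]
```

View pics/w2c.png

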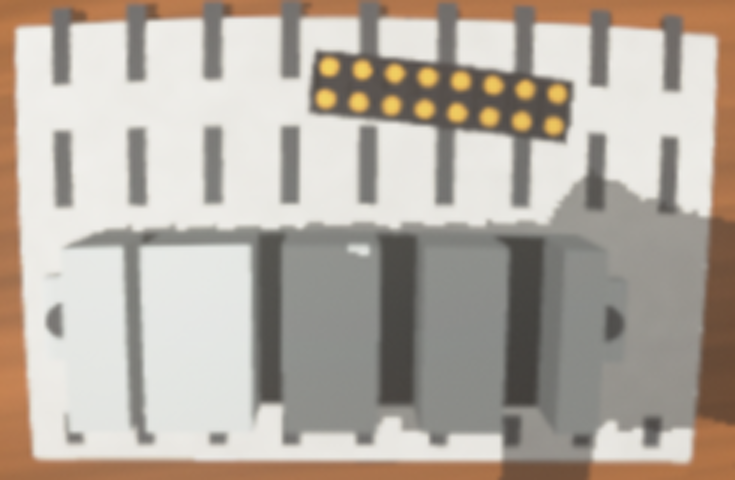

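```bash
python3 - <<'E'
from h import *
import pickle; p=pickle.load(open("w2.pkl","rb"))
G=R.from_euler('z',-7,degrees=True)
def edges(v,us):
    W=wplane(p,[(u,v) for u in us],.06); L=G.inv().apply(W-[0.568,-0.0925,0])*1000; return W,L
for v,us in ((190,(252.2,257.2,294,303.7,336.2,350.3,378.3,396.4)),(205,(252.6,257.5,294,303.8,336.0,350.2,378,395.7))):
    W,L=edges(v,us); print(L[:,:2].round(1).tolist()); c=(L[::2]+L[1::2])/2; print("ctr",c[:,1].round(1),"w",(L[::2]-L[1::2])[:,1].round(1),"shift",(c[:,1]-[63,21,-21,-63]).round(1))
# panel corners
c=np.array([(16,28),(716,37),(691,461),(34,458)])/3+[210,80]-.33
W=wplane(p,c,.01); print(W.round(4).tolist(),W.mean(0)); 
for i in range(4):
    v=W[(i+1)%4]-W[i]; print(np.linalg.norm(v),np.degrees(np.arctan2(v[1],v[0])))
# block top corners
c=np.array([(66,245),(605,247),(600,432),(70,432)])/3+[210,80]-.33
W=wplane(p,c,.06); print(W.round(4).tolist(),W.mean(0),(G.inv().apply(W-[0.568,-0.0925,0])*1000).round(1))
E
```

```text
[[-21.4, 75.5], [-21.5, 70.6], [-21.8, 35.7], [-21.9, 26.6], [-21.9, -3.7], [-21.8, -16.9], [-21.6, -43.4], [-21.4, -60.8]]
ctr [ 73.1  31.2 -10.3 -52.1] w [ 4.8  9.1 13.2 17.4] shift [10.1 10.2 10.7 10.9]
[[-36.0, 75.8], [-36.1, 71.0], [-36.3, 36.0], [-36.3, 26.7], [-36.3, -3.7], [-36.3, -17.1], [-36.1, -43.6], [-36.0, -60.8]]
ctr [ 73.4  31.3 -10.4 -52.2] w [ 4.8  9.3 13.4 17.2] shift [10.4 10.3 10.6 10.8]
[[0.6624, 0.0201, 0.01], [0.6304, -0.2265, 0.01], [0.4731, -0.2068, 0.01], [0.5047, 0.0404, 0.01]] [ 0.56764426 -0.09321052  0.01      ]
0.24862686892293215 -97.38938227055576
0.15860609739668285 172.8527762195787
0.24917776908171296 82.71735158938773
0.15906890832946002 -7.346204647658516
[[0.5858, 0.0002, 0.06], [0.5646, -0.1667, 0.06], [0.5047, -0.1611, 0.06], [0.5257, 0.0098, 0.06]] [ 0.54517386 -0.07944879  0.06      ] [[  6.4  94.2  60. ]
 [  5.7 -74.1  60. ]
 [-54.5 -75.8  60. ]
 [-54.5  96.3  60. ]]
```

Wrist measurement: block shift about +10.5 mm, gauge yaw about −7.2°. The world slot tops come out near (0.547, −0.0585) for the 9.6 slot and (0.542, −0.0998) for the 13.6 slot. Next, to the stand.

```bash
python3 go.py 0.504 0.2145 0.20 8.7
python3 -m crank '0 0 -1 0 -1 0 0; 0 0 -1 -0.1 -1 0 0; 0 0 -1 -0.1 -1 0 0; 0 0 0 0 -1 0.2 0; 0 0 0 0 -1 0.2 0' >/dev/null;  python3 go.py 0.504 0.2145 0.20 8.7
```

```text
t 3.08 pos [ 0.5305 -0.0818  0.2393] F [ 0.6 -1.2 -0. ] M [ 0.04  0.05 -0.01] w 0.0434
turn [ 0.09 -0.08 -3.14] shift [-1.57 -7.28  0.92]
t 3.7 pos [0.5183 0.1126 0.222 ] F [-0.2  0.   0.6] M [ 0.07 -0.01  0.01] w 0.0435
turn [ 0.16 -0.12 -0.18] shift [-0.01 -2.58  0.51]
```

```bash

python3 -m crank '0.1 -0.1 -0.2 0 -1 0.2 0; 0 0 0 0 -0.8 0.2 0; 0 0 0 0 -0.4 0 0; 0 0 0 0 0 0 0' >/dev/null;  python3 go.py 0.504 0.2145 0.20 8.7
python3 - <<'E'
from h import *
p=viewer.camera("wrist"); cv2.imwrite("pics/w3.png",p["img"][:,:,::-1])
import pickle; pickle.dump(p,open("w3.pkl","wb"))
E
```

```text
t 4.2 pos [0.5062 0.1995 0.2047] F [ 0.8 -0.5  0.1] M [ 0.01  0.01 -0.01] w 0.0436
turn [ 0.08 -0.02  0.01] shift [ 0.   -0.38  0.11]
```

View pics/w3.png

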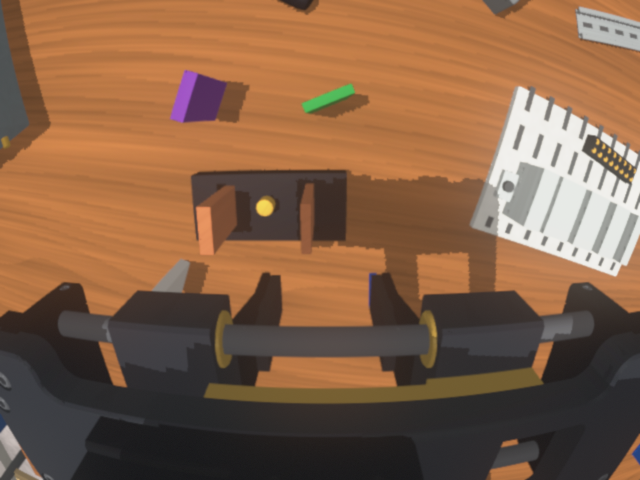

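The thin bar is at (307,218), the standoff at (265,207) and the thick bar at (215,220). I'll zoom in for the top faces.

```bash
python3 - <<'E'
from h import *
import pickle; p=pickle.load(open("w3.pkl","rb"))
crop(p,185,160,355,260,4,"w3c.png")
E
```

```text
(no output)
```

View pics/w3c.png

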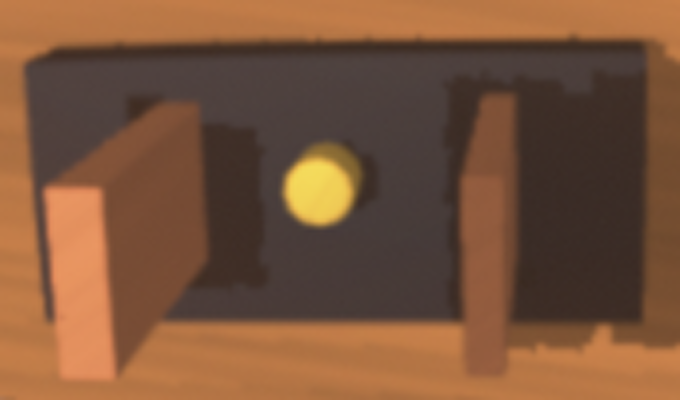

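```bash
python3 - <<'E'
from h import *
import pickle; p=pickle.load(open("w3.pkl","rb"))
def m(pts,z):
    W=wplane(p,np.array(pts)/4+[185,160]-.375,z); print(W[:,:2].round(4).tolist(),"mean",W.mean(0).round(4))
    for i in range(4):
        v=W[(i+1)%4]-W[i]; print("  ",(np.linalg.norm(v)*1e3).round(1),np.degrees(np.arctan2(v[1],v[0])).round(1))
m([(461,175),(503,175),(506,375),(467,374)],.097)
m([(45,187),(102,187),(116,378),(62,378)],.097)
m([(26,65),(646,45),(643,320),(47,318)],.026)
E
```

```text
[[0.523, 0.2209], [0.5241, 0.2132], [0.4849, 0.207], [0.4839, 0.2145]] mean [0.504  0.2139 0.097 ]
   7.8 -81.5
   39.8 -171.1
   7.6 97.2
   39.6 9.3
[[0.5092, 0.3011], [0.5108, 0.2894], [0.4719, 0.2842], [0.47, 0.2957]] mean [0.4904 0.2926 0.097 ]
   11.8 -82.1
   39.2 -172.4
   11.6 99.5
   39.6 7.9
[[0.5179, 0.3313], [0.5427, 0.185], [0.4766, 0.1746], [0.4543, 0.3221]] mean [0.4979 0.2533 0.026 ]
   148.4 -80.4
   66.9 -171.0
   149.2 98.6
   64.2 8.3
```

```bash
python3 go.py 0.504 0.2139 0.058 9
python3 -m crank '0.1 0 0 0 -0.4 0.5 0; 0 0 0 0 0 0.8 0; 0 0 0 0 0 0.8 0;0 0 0 0 0 0 0' >/dev/null; python3 go.py 0.504 0.2139 0.058 9
```

```text
t 4.25 pos [0.5063 0.1989 0.2047] F [-0.2  0.3 -0. ] M [-0.02  0.02 -0.05] w 0.0435
turn [ 0.08 -0.02 -0.06] shift [-0.01 -0.41  3.66]
t 4.75 pos [0.5089 0.2094 0.1214] F [-0.  -0.2  0.7] M [-0.03 -0.01  0.02] w 0.0434
turn [ 0.   -0.1  -0.13] shift [-0.12 -0.13  1.59]
```

```bash

python3 -m crank '0 -0.1 -0.1 -0.12 -0.13 0.8 0; 0 0 0 0 0 0.5 0; 0 0 0 0 0 0.2 0;0 0 0 0 0 0 0' >/dev/null; python3 go.py 0.504 0.2139 0.058 9
```

```text
t 5.25 pos [0.5104 0.2115 0.0657] F [ 0.3 -0.5  0.1] M [ 0.03  0.08 -0.02] w 0.0432
turn [ 0.01 -0.13 -0.08] shift [-0.15 -0.08  0.19]
```

```bash

python3 -m crank '0 -0.15 -0.1 -0.2 -0.1 0.2 0; 0 -0.1 0 -0.1 -0.05 0.05 0;0 0 0 0 0 0 0' >/dev/null; python3 go.py 0.504 0.2139 0.058 9; python3 - <<'E'
from h import *
for n in ("wrist","side"):
    p=viewer.camera(n); cv2.imwrite(f"pics/{n}4.png",p["img"][:,:,::-1])
E
```

```text
t 5.62 pos [0.4983 0.2159 0.0573] F [-0.1 -0.5  0.6] M [ 0.06  0.02 -0.03] w 0.0437
turn [0.01 0.09 0.03] shift [ 0.13  0.07 -0.02]
```

View pics/wrist4.png

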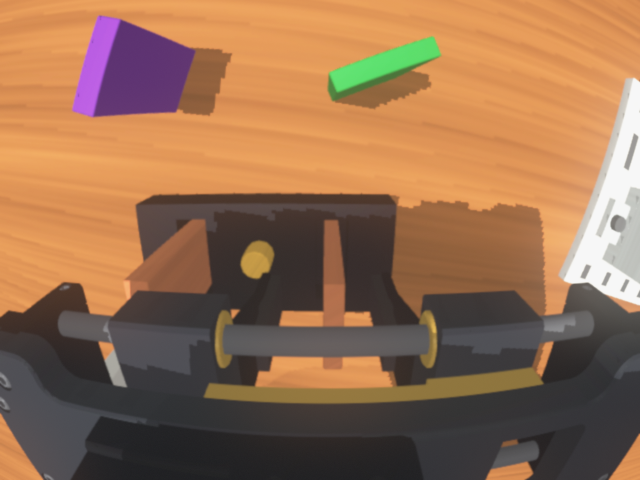

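The thin bar (u≈335) sits between the open fingers (u≈270 and 388). Closing.

```bash

python3 -m crank '0 0.08 0 0.13 0.06 0 0; 0 0 0 0 0 0 0.6; 0 0 0 0 0 0 1;0 0 0 0 0 0 1;0 0 0 0 0 0 1' 20 ; python3 go.py 0.504 0.2139 0.058 9
```

```text
time: 6.35
position: [0.5051, 0.2142, 0.0576]
tool_rot: [0.997, 0.079, 0.001, 0.0]
ft_force: [0.2, 0.4, -0.7]
grip_width: 0.0113
t 6.35 pos [0.5051 0.2142 0.0576] F [ 0.2  0.4 -0.7] M [-0.03  0.03 -0.  ] w 0.0113
turn [ 0.01 -0.02  0.02] shift [-0.03  0.   -0.01]
```

```bash

python3 -m crank '0 0 0 0 0 0 1;0 0 0 0 0 0 1;0 0 0 0 0 0 1' ; 
python3 -m crank '0 0 0 0 0 -0.2 1;0 0 0 0 0 -0.4 1; 0 0 0 0 0 -0.6 1;0 0 0 0 0 -0.8 1;0 0 0 0 0 -0.8 1' ; python3 go.py 0.547 -0.0585 0.17 -7.2
```

```text
time: 6.72
position: [0.5051, 0.2142, 0.0576]
tool_rot: [0.997, 0.08, 0.001, 0.0]
ft_force: [-0.8, -0.7, -0.0]
grip_width: 0.0074
time: 7.35
position: [0.5021, 0.2137, 0.1727]
tool_rot: [0.997, 0.079, -0.003, 0.001]
ft_force: [0.1, -0.4, -2.5]
grip_width: 0.008
t 7.35 pos [0.5021 0.2137 0.1727] F [ 0.1 -0.4 -2.5] M [0.01 0.02 0.03] w 0.008
turn [0.02 0.07 3.26] shift [0.03 6.9  0.07]
```

The gripper holds the bar: width 8.0 mm, 2.5 N of weight. Now to the gauge.

```bash

python3 -m crank '0 0 1 0 1 0 1;0 0 1 0.2 1 0 1;0 0 1 0.2 1 0 1;0 0 0.2 0.1 1 0 1;0 0 0 0 1 0 1' >/dev/null; python3 go.py 0.547 -0.0585 0.17 -7.2
```

```text
t 7.97 pos [0.5246 0.0128 0.1822] F [-0.8 -0.1 -2.6] M [0.03 0.02 0.04] w 0.0079
turn [-0.01 -0.11  0.04] shift [0.77 1.7  0.31]
```

```bash

python3 -m crank '0 -0.1 0 0.5 0.8 0.1 1;0 0 0 0.3 0.6 0.2 1;0 0 0 0 0 0 1' >/dev/null; python3 go.py 0.547 -0.0585 0.17 -7.2; 
python3 -m crank '0 0 0 0 0 0 1' >/dev/null; python3 go.py 0.547 -0.0585 0.17 -7.2;
```

```text
t 8.35 pos [ 0.5493 -0.0513  0.1734] F [-0.  0. -2.] M [ 0.08  0.01 -0.  ] w 0.0082
turn [ 0.   -0.03 -0.02] shift [-0.04  0.19  0.09]
t 8.47 pos [ 0.5488 -0.0508  0.174 ] F [-0.8  0.2 -2.4] M [0.09 0.08 0.01] w 0.0084
turn [-0.01 -0.03 -0.02] shift [-0.02  0.2   0.1 ]
```

```bash

python3 -m crank '0 0 0 -0.03 0.2 0.6 1;0 0 0 0 0 0.6 1;0 0 0 0 0 0 1' >/dev/null; python3 go.py 0.547 -0.0585 0.12 -7.2; 
python3 - <<'E'
from h import *
p=viewer.camera("wrist"); cv2.imwrite("pics/w5.png",p["img"][:,:,::-1])
import pickle; pickle.dump(p,open("w5.pkl","wb"))
crop(p,180,120,440,320,3,"w5c.png")
E
```

```text
t 8.85 pos [ 0.5462 -0.0552  0.1275] F [-0.7  0.7 -2.3] M [ 0.05  0.01 -0.04] w 0.0079
turn [-0.01 -0.05  0.02] shift [0.03 0.08 0.19]
```

View pics/w5c.png

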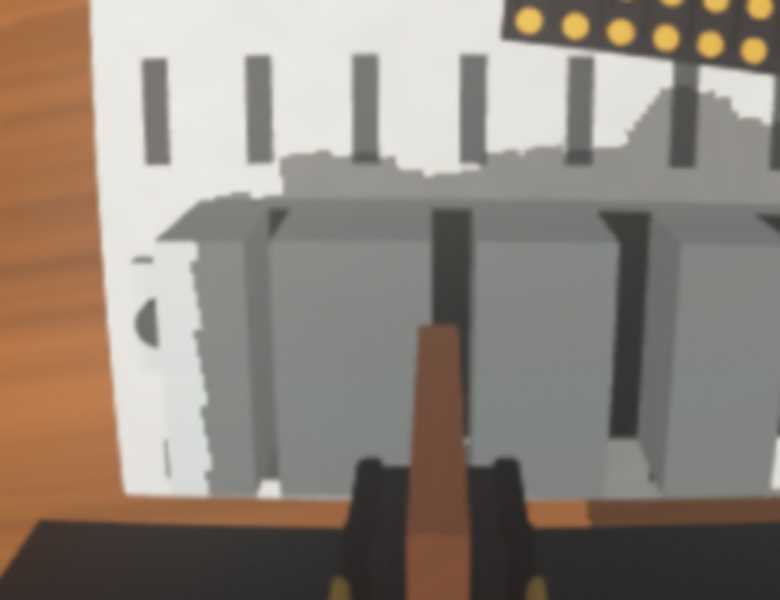

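The bar's front foot edge is at crop u 418–460, v 325. The slot beside it spans u 433–471. Computing the offset.

```bash
cat > off.py <<'E'
from h import *
import pickle
def off(pk,crop0,f,bar,slot,zb,v0=None):
    # bar: (uL,uR,v) foot edge at height zb ; slot list of (uL,uR,v) at z=.06; crop pixels
    p=pickle.load(open(pk,"rb")); G=R.from_euler('z',-7.2,degrees=True)
    def loc(pts,z): return G.inv().apply(wplane(p,np.array(pts,float)/f+crop0-(f-1)/2/f,z)-[0.568,-0.0925,0])*1000
    b=loc([(bar[0],bar[2]),(bar[1],bar[2])],zb); print("bar",b[:,:2].round(2).tolist(),"c",b.mean(0)[:2].round(2))
    for s in slot:
        L=loc([(s[0],s[2]),(s[1],s[2])],.06); print("slot",L[:,:2].round(2).tolist(),"c",L.mean(0)[:2].round(2))
E
python3 - <<'E'
from off import *
off("w5.pkl",[180,120],3,(418,460,325),[(433,471.5,260),(433,471,290),(433,470,320)],.1275-.051)
o=robot.get_obs(); print((R.from_euler('z',-7.2,degrees=True).inv().apply(o["position"]-[0.568,-0.0925,0])*1000).round(2))
E
```

```text
bar [[-8.26, 38.58], [-8.23, 30.19]] c [-8.24 34.39]
slot [[1.09, 35.7], [1.12, 27.55]] c [ 1.11 31.63]
slot [[-5.48, 35.69], [-5.46, 27.59]] c [-5.47 31.64]
slot [[-12.16, 35.68], [-12.13, 27.73]] c [-12.14  31.71]
[-25.31  34.17 128.51]
```

```bash

python3 -m crank '0 -0.05 0 0 0.08 0.1 1;0 0 0 0 0 0.14 1;0 0 0 0 0 0 1' >/dev/null; python3 go.py 0.5468 -0.0588 0.114 -7.2; 
cat > look.py <<'E'
import sys
from h import *
import pickle
p=viewer.camera("wrist"); n=sys.argv[1]
pickle.dump(p,open(n+".pkl","wb")); crop(p,180,120,440,320,3,n+"c.png")
o=robot.get_obs(); print((R.from_euler('z',-7.2,degrees=True).inv().apply(o["position"]-[0.568,-0.0925,0])*1000).round(2),o["ft_force"].round(1),round(o["grip_width"],4))
E
python3 look.py w6
```

```text
t 9.28 pos [ 0.5483 -0.0582  0.121 ] F [ 0.3  0.2 -2.7] M [ 0.04  0.01 -0.03] w 0.0082
turn [ 0.   -0.08  0.04] shift [-0.04  0.02  0.17]
[-23.53  31.5  121.19] [ 0.1 -0.4 -2.9] 0.0078
```

View pics/w6c.png

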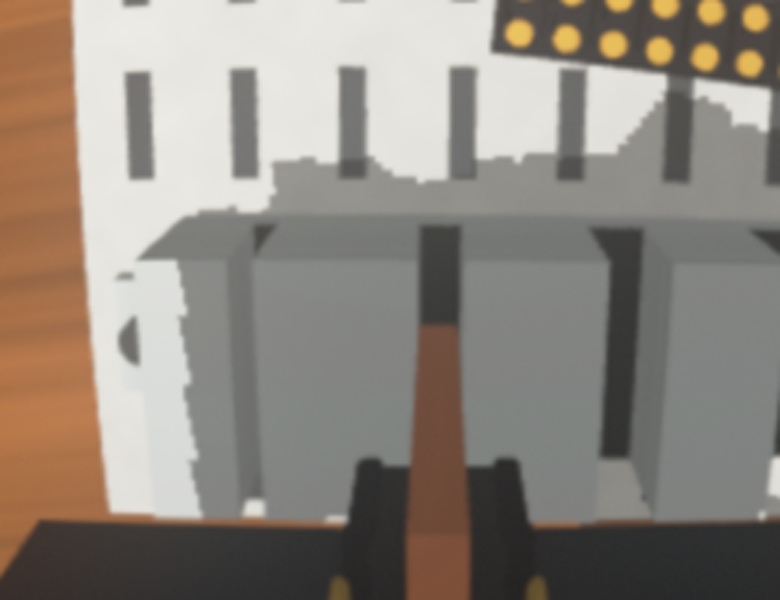

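Now the bar (u 418–460) lines up with the slot (u 420–462). Checking numerically.

```bash
python3 - <<'E'
from off import *
import pickle
p=pickle.load(open("w6.pkl","rb")); g=cv2.cvtColor(p["img"],cv2.COLOR_RGB2GRAY)
for v in (205,212,219,224,230,236): print(v,list(g[v,312:342]))
def sub(v,a,b):  # half-level crossing
    return None
E
```

```text
205 [np.uint8(120), np.uint8(119), np.uint8(119), np.uint8(119), np.uint8(119), np.uint8(119), np.uint8(115), np.uint8(100), np.uint8(81), np.uint8(68), np.uint8(65), np.uint8(64), np.uint8(64), np.uint8(65), np.uint8(65), np.uint8(64), np.uint8(64), np.uint8(65), np.uint8(64), np.uint8(64), np.uint8(72), np.uint8(93), np.uint8(109), np.uint8(117), np.uint8(119), np.uint8(119), np.uint8(119), np.uint8(118), np.uint8(118), np.uint8(119)]
212 [np.uint8(134), np.uint8(134), np.uint8(134), np.uint8(134), np.uint8(135), np.uint8(134), np.uint8(128), np.uint8(105), np.uint8(79), np.uint8(66), np.uint8(62), np.uint8(63), np.uint8(63), np.uint8(63), np.uint8(63), np.uint8(62), np.uint8(63), np.uint8(62), np.uint8(62), np.uint8(62), np.uint8(71), np.uint8(94), np.uint8(118), np.uint8(129), np.uint8(133), np.uint8(134), np.uint8(134), np.uint8(134), np.uint8(134), np.uint8(133)]
219 [np.uint8(134), np.uint8(134), np.uint8(134), np.uint8(133), np.uint8(134), np.uint8(133), np.uint8(127), np.uint8(103), np.uint8(78), np.uint8(64), np.uint8(61), np.uint8(60), np.uint8(61), np.uint8(60), np.uint8(
[... 848 characters left out ...]
.uint8(87), np.uint8(87), np.uint8(88), np.uint8(87), np.uint8(87), np.uint8(87), np.uint8(86), np.uint8(84), np.uint8(86), np.uint8(105), np.uint8(120), np.uint8(128), np.uint8(131), np.uint8(131), np.uint8(131), np.uint8(131), np.uint8(131), np.uint8(131)]
236 [np.uint8(132), np.uint8(132), np.uint8(131), np.uint8(132), np.uint8(131), np.uint8(130), np.uint8(124), np.uint8(102), np.uint8(89), np.uint8(87), np.uint8(87), np.uint8(86), np.uint8(87), np.uint8(86), np.uint8(87), np.uint8(87), np.uint8(86), np.uint8(86), np.uint8(86), np.uint8(86), np.uint8(92), np.uint8(107), np.uint8(122), np.uint8(129), np.uint8(131), np.uint8(131), np.uint8(131), np.uint8(131), np.uint8(131), np.uint8(131)]
```

Bar centre is at u≈326.0 and slot centre at u≈326.4, so they are aligned to within about 0.3 mm. Descending gently.

```bash

python3 -m crank '0 -0.06 0.03 -0.03 0.01 0.08 1;0 0 0 0 0 0.06 1;0 0 0 0 0 0 1' >/dev/null; python3 go.py 0.5475 -0.0585 0.079 -7.2
python3 -m crank '0 0 0 0 0 0.06 1;0 0 0 0 0 0 1'; python3 go.py 0.5475 -0.0585 0.079 -7.2
```

```text
t 9.7 pos [ 0.5475 -0.0587  0.1155] F [ 0.4  0.1 -2.5] M [0.04 0.01 0.04] w 0.0079
turn [ 0.   -0.03  0.01] shift [-0.   -0.01  0.91]
time: 9.95
position: [0.5475, -0.0588, 0.1129]
tool_rot: [0.998, -0.062, 0.001, 0.0]
ft_force: [-0.1, 0.5, -1.1]
grip_width: 0.0081
t 9.95 pos [ 0.5475 -0.0588  0.1129] F [-0.1  0.5 -1.1] M [0.05 0.04 0.02] w 0.0081
turn [ 0.   -0.03  0.01] shift [-0.   -0.01  0.85]
```

```bash

for i in 1; do python3 -m crank '0 0 0 0 0 0.06 1;0 0 0 0 0 0.03 1' | grep -E 'pos|ft';  python3 -m crank '0 0 0 0 0 0.05 1;0 0 0 0 0 0 1'| grep -E 'pos|ft|grip'; done
```

```text
position: [0.5476, -0.0588, 0.1091]
ft_force: [-0.5, -1.3, -2.3]
position: [0.5475, -0.0588, 0.1068]
ft_force: [0.1, 0.9, -2.2]
grip_width: 0.0079
```

No contact force, and the foot is already 4 mm below the block top. It's in the slot, so I continue.

```bash

python3 -m crank '0 0 0 0 0 0.08 1;0 0 0 0 0 0.1 1;0 0 0 0 0 0.1 1;0 0 0 0 0 0.1 1' | grep -E 'pos|ft';  python3 -m crank '0 0 0 0 0 0.1 1;0 0 0 0 0 0.1 1;0 0 0 0 0 0 1'| grep -E 'pos|ft|grip'; python3 go.py 0.5475 -0.0585 0.0746 -7.2
```

```text
position: [0.5478, -0.0588, 0.0909]
ft_force: [-0.4, 0.3, -2.9]
position: [0.5475, -0.0588, 0.0817]
ft_force: [0.5, 0.6, -2.7]
grip_width: 0.0082
t 11.32 pos [ 0.5475 -0.0588  0.0817] F [ 0.5  0.6 -2.7] M [0.06 0.   0.03] w 0.0082
turn [ 0.   -0.02  0.01] shift [-0.   -0.01  0.18]
```

```bash

python3 -m crank '0 0 0 0 0 0.08 1;0 0 0 0 0 0.05 1;0 0 0 0 0 0.03 1;0 0 0 0 0 0 1' | grep -E 'pos|ft';  python3 -m crank '0 0 0 0 0 0.03 1;0 0 0 0 0 0 1'| grep -E 'pos|ft|grip'
```

```text
position: [0.5478, -0.0588, 0.0751]
ft_force: [0.4, -0.4, -2.5]
position: [0.5482, -0.0589, 0.0748]
ft_force: [-0.5, -0.1, -1.7]
grip_width: 0.0081
```

```bash

for i in 1 2 3; do python3 -m crank '0 0 0 0 0 0.04 1;0 0 0 0 0 0.02 1' | grep -E 'pos|ft|grip'; done
```

```text
position: [0.5485, -0.059, 0.0746]
ft_force: [-1.2, -0.5, 4.4]
grip_width: 0.0079
position: [0.5484, -0.059, 0.0746]
ft_force: [-1.2, -0.7, 3.0]
grip_width: 0.0078
position: [0.5485, -0.059, 0.0746]
ft_force: [-1.7, -0.5, 3.5]
grip_width: 0.0082
```

```bash

python3 -m crank '0 0 0 0 0 0.1 1;0 0 0 0 0 0.1 1' | grep -E 'pos|ft|grip'
python3 -m crank '0 0 0 0 0 0 1; 0 0 0 0 0 0 0.3;0 0 0 0 0 0 0.3;0 0 0 0 0 0 0.3;0 0 0 0 0 0 0.3' | grep -E 'pos|ft|grip'
python3 -m crank '0 0 0 0 0 -0.3 0.3;0 0 0 0 0 -0.6 0.3;0 0 0 0 0 -0.9 0.3;0 0 0 0 0 -0.9 0.3;0 0 0 0 0 -0.9 0.2' | grep -E 'pos|ft|grip'
python3 look.py w7
```

```text
position: [0.5506, -0.0593, 0.0728]
ft_force: [-6.5, 1.7, 26.6]
grip_width: 0.0081
position: [0.5515, -0.0595, 0.0726]
ft_force: [-0.8, -0.8, -0.0]
grip_width: 0.0295
position: [0.5477, -0.0585, 0.2201]
ft_force: [0.4, 1.3, -0.5]
grip_width: 0.0327
[-21.22  30.8  225.27] [ 1.5 -1.7  2.8] 0.0339
```

View pics/w7c.png

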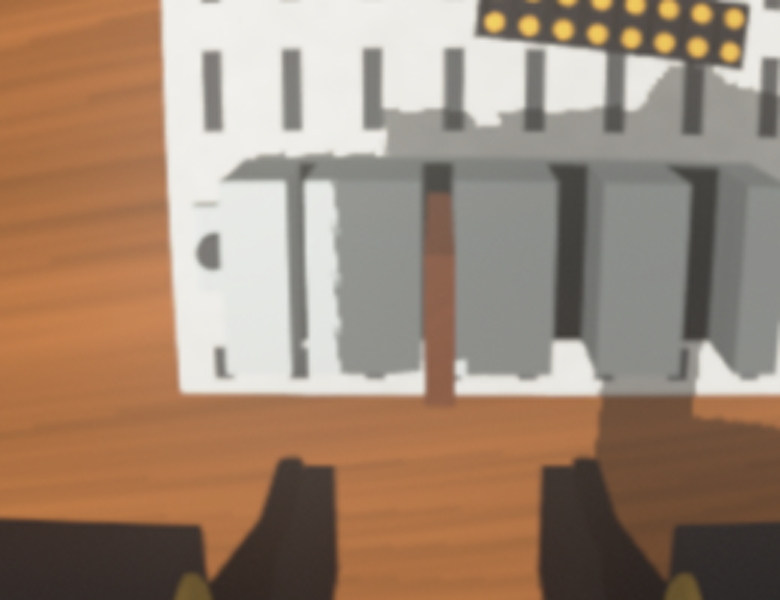

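The thin bar stands in the second slot and has been released. Now the thick bar.

```bash
python3 go.py 0.4904 0.2926 0.18 8.7
python3 -m crank '0 0 -1 -0.2 -1 0 0;0 0 -1 -0.2 -1 0 0;0 0 -1 -0.2 -1 0 0;0 0 -0.2 -0.1 -1 0.1 0;0 0 0 0 -1 0.1 0' >/dev/null; python3 go.py 0.4904 0.2926 0.18 8.7
```

```text
t 14.38 pos [ 0.5508 -0.0593  0.2253] F [ 1.5 -1.7  2.8] M [ 0.05 -0.04  0.01] w 0.0339
turn [ 0.06 -0.19 -3.16] shift [-2.61 -8.55  1.06]
t 15.0 pos [0.5178 0.1417 0.2215] F [ 0.3 -0.4  0.8] M [-0.01  0.02 -0.  ] w 0.0434
turn [ 0.14 -0.33  0.07] shift [-0.11 -3.85  0.99]
```

```bash

python3 -m crank '0.1 -0.3 0.05 0 -1 0.2 0;0 0 0 0 -1 0.2 0;0 0 0 -0.1 -0.9 0.3 0;0 0 0 0 -0.5 0 0; 0 0 0 0 0 0 0' >/dev/null; python3 go.py 0.4904 0.2926 0.058 8.7;python3 -m crank '0 0 0 0 0 0 0' >/dev/null; python3 go.py 0.4904 0.2926 0.058 8.7
```

```text
t 15.62 pos [0.4912 0.2824 0.1947] F [ 0.1 -0.3  0.2] M [-0.01  0.03 -0.  ] w 0.0435
turn [ 0.03 -0.07  0.07] shift [-0.   -0.27  3.42]
t 15.75 pos [0.4911 0.2818 0.195 ] F [-0.2  0.1  0.2] M [ 0.   -0.   -0.05] w 0.0436
turn [ 0.04 -0.07  0.07] shift [ 0.   -0.28  3.42]
```

```bash

python3 -m crank '0 -0.05 0.07 0 -0.28 0.5 0;0 0 0 0 0 0.8 0;0 0 0 0 0 0.8 0;0 0 0 0 0 0 0' >/dev/null; python3 go.py 0.4904 0.2926 0.058 8.7; python3 - <<'E'
from h import *
p=viewer.camera("wrist"); cv2.imwrite("pics/w8.png",p["img"][:,:,::-1])
E
```

```text
t 16.25 pos [0.4905 0.2911 0.1068] F [0.2 0.1 0.5] M [ 0.04  0.03 -0.01] w 0.0432
turn [ 0.04 -0.02 -0.07] shift [ 0.   -0.04  1.22]
```

View pics/w8.png

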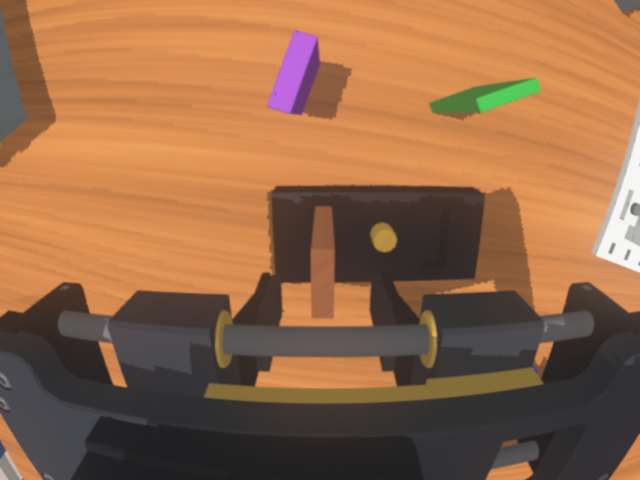

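The thick bar (u≈322) is centred between the fingers, and the standoff is still on the stand at (383,237).

```bash

python3 -m crank '0 0 -0.07 0 -0.03 0.6 0;0 0 0 0 0 0.5 0;0 0 0 0 0 0.15 0;0 0 0 0 0 0 0' >/dev/null; python3 go.py 0.4904 0.2926 0.058 8.7
```

```text
t 16.8 pos [0.4965 0.2938 0.0615] F [ 1.4  0.4 -0.6] M [ 0.02  0.02 -0.02] w 0.0431
turn [ 0.01 -0.17 -0.02] shift [-0.16  0.01  0.09]
```

```bash

python3 -m crank '0 -0.17 0 -0.16 0 0.09 0;0 0 0 0 0 0 0' >/dev/null; python3 go.py 0.4904 0.2926 0.058 8.7
python3 -m crank '0 0 0 0 0 0 0.6; 0 0 0 0 0 0 1;0 0 0 0 0 0 1;0 0 0 0 0 0 1;0 0 0 0 0 0 1' 20|grep grip ; python3 go.py 0.4904 0.2926 0.058 8.7
```

```text
t 17.05 pos [0.4908 0.2932 0.0594] F [0.2 0.4 0.5] M [ 0.03 -0.    0.01] w 0.0435
turn [-0.   -0.02 -0.02] shift [-0.01  0.01  0.04]
grip_width: 0.0117
t 17.68 pos [0.4914 0.2934 0.0603] F [ 0.7  0.5 -0.6] M [ 0.02  0.06 -0.01] w 0.0117
turn [-0.01 -0.04 -0.02] shift [-0.03  0.02  0.06]
```

```bash

python3 -m crank '0 0 0 0 0 0 1' |grep grip
python3 -m crank '0 0 0 0 0 -0.3 1;0 0 0 0 0 -0.6 1; 0 0 0 0 0 -0.8 1;0 0 0 0 0 -0.8 1;0 0 0 0 0 -0.9 1' |grep ft; python3 go.py 0.5422 -0.1004 0.19 -7.2
python3 -m crank '0 0 0.9 0 1 0 1;0 0 0.9 0 1 0 1; 0 0 0.9 0.1 1 0 1;0 0 0.4 0.1 1 0 1;0 0 0 0.1 1 0 1' |grep ft; python3 go.py 0.5422 -0.1004 0.19 -7.2
```

```text
grip_width: 0.012
ft_force: [0.6, 0.2, -2.8]
t 18.43 pos [0.4864 0.2915 0.1966] F [ 0.6  0.2 -2.8] M [ 0.02 -0.03 -0.01] w 0.0117
turn [0.04 0.12 3.16] shift [-0.09  9.9   0.19]
ft_force: [0.3, 0.2, -3.8]
t 19.05 pos [0.499  0.0897 0.2025] F [ 0.3  0.2 -3.8] M [ 0.02 -0.04  0.03] w 0.0118
turn [0.02 0.01 0.04] shift [1.65 4.58 0.32]
```

```bash

python3 -m crank '0 0 0 0.4 1 0 1;0 0 0 0.4 1 0 1; 0 0 0 0.4 1 0 1;0 0 0 0.3 0.9 0.1 1;0 0 0 0 0 0 1' |grep ft; python3 go.py 0.5422 -0.1004 0.17 -7.2
python3 -m crank '0 0 0 0 0 0 1' |grep ft; python3 go.py 0.5422 -0.1004 0.17 -7.2
```

```text
ft_force: [-0.5, 0.5, -3.3]
t 19.68 pos [ 0.5375 -0.0801  0.1997] F [-0.5  0.5 -3.3] M [0.09 0.01 0.03] w 0.0119
turn [ 0.02  0.03 -0.01] shift [0.18 0.49 0.74]
ft_force: [-0.4, 0.3, -3.2]
t 19.8 pos [ 0.5365 -0.0796  0.1996] F [-0.4  0.3 -3.2] M [ 0.02 -0.   -0.  ] w 0.0122
turn [ 0.01  0.05 -0.01] shift [0.21 0.5  0.74]
```

```bash

python3 -m crank '0 0.05 0 0.2 0.5 0 1;0 0 0 0 0 0.1 1;0 0 0 0 0 0 1' >/dev/null; python3 go.py 0.5422 -0.1004 0.127 -7.2
python3 -m crank '0 0 0 0 0 0.7 1;0 0 0 0 0 0.6 1;0 0 0 0 0 0 1' |grep ft; python3 go.py 0.5422 -0.1004 0.127 -7.2
```

```text
t 20.18 pos [ 0.5415 -0.0994  0.1955] F [-0.4 -0.4 -2.5] M [ 0.02 -0.05  0.01] w 0.012
turn [0.01 0.01 0.02] shift [0.02 0.02 1.71]
ft_force: [-0.8, 0.0, -3.6]
t 20.55 pos [ 0.542  -0.0983  0.1432] F [-0.8  0.  -3.6] M [-0.01 -0.02  0.01] w 0.0116
turn [ 0.01 -0.01  0.05] shift [0.01 0.05 0.41]
```

```bash

python3 -m crank '0 0 0.03 0 0.05 0.3 1;0 0 0 0 0 0.1 1;0 0 0 0 0 0 1' |grep ft; python3 go.py 0.5422 -0.1004 0.127 -7.2; python3 look.py w9; python3 - <<'E'
from off import *
p=pickle.load(open("w9.pkl","rb")); g=cv2.cvtColor(p["img"],cv2.COLOR_RGB2GRAY)
for v in (205,212,219,224,230,236): print(v,g[v,308:346].tolist())
E
```

```text
ft_force: [0.9, 0.4, -4.3]
t 20.93 pos [ 0.5432 -0.1004  0.1281] F [ 0.9  0.4 -4.3] M [-0.03 -0.03 -0.03] w 0.0117
turn [ 0.02 -0.04  0.02] shift [-0.03  0.    0.03]
[-23.55 -11.01 128.21] [ 0.2  0.2 -3.8] 0.012
205 [133, 133, 132, 133, 132, 132, 127, 113, 92, 71, 64, 63, 62, 63, 63, 64, 63, 62, 62, 62, 62, 63, 62, 62, 63, 64, 77, 99, 119, 129, 132, 131, 132, 132, 132, 131, 132, 131]
212 [135, 136, 136, 136, 135, 135, 130, 114, 91, 69, 62, 62, 61, 61, 61, 61, 61, 60, 61, 60, 60, 60, 61, 60, 60, 65, 81, 104, 123, 133, 134, 134, 134, 135, 135, 134, 135, 134]
219 [134, 134, 134, 134, 134, 133, 128, 113, 90, 67, 60, 60, 59, 58, 59, 59, 59, 59, 59, 58, 59, 59, 59, 59, 58, 63, 80, 103, 122, 131, 133, 133, 133, 134, 133, 133, 134, 133]
224 [134, 134, 134, 133, 133, 132, 127, 113, 89, 66, 59, 58, 58, 58, 59, 57, 58, 56, 58, 57, 57, 58, 56, 57, 57, 63, 79, 103, 121, 130, 132, 133, 133, 133, 133, 132, 132, 133]
230 [133, 133, 133, 133, 133, 132, 127, 113, 96, 88, 87, 86, 86, 86, 87, 87, 86, 86, 86, 86, 85, 85, 85, 85, 85, 85, 87, 97, 114, 129, 132, 132, 132, 132, 132, 133, 132, 132]
236 [133, 133, 133, 133, 132, 131, 126, 110, 92, 87, 86, 86, 87, 87, 86, 86, 86, 86, 85, 85, 84, 84, 84, 85, 84, 84, 84, 89, 104, 121, 131, 132, 133, 131, 132, 132, 132, 132]
```

View pics/w9c.png

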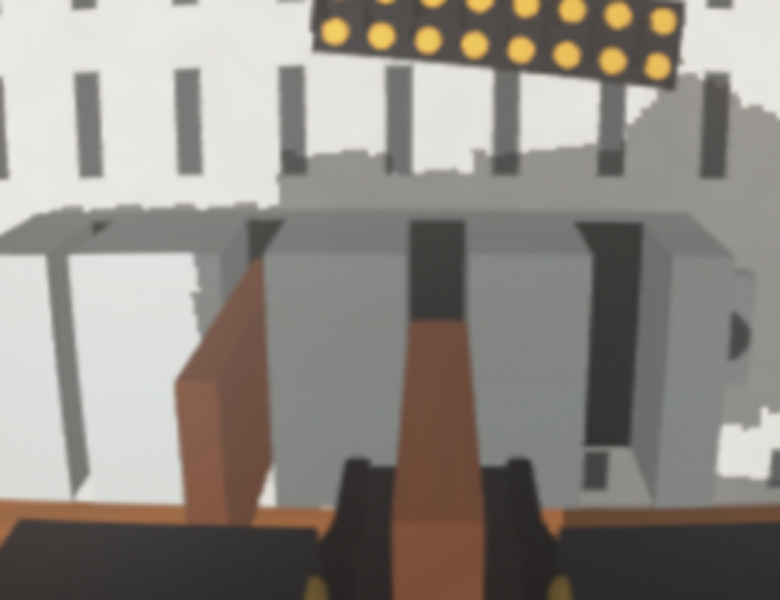

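The thick bar (centre u≈325.5) is over the third slot (centre u≈325.2). Descending gently; the foot is about 15 mm above the block.

```bash

python3 -m crank '0 -0.04 0.02 -0.03 0 0.1 1;0 0 0 0 0 0.1 1;0 0 0 0 0 0.06 1;0 0 0 0 0 0 1' |grep -E 'ft|pos'; python3 go.py 0.5422 -0.1004 0.0773 -7.2
python3 -m crank '0 0 0 0 0 0.06 1;0 0 0 0 0 0 1' |grep -E 'ft|pos'
```

```text
position: [0.5425, -0.1006, 0.118]
ft_force: [-0.4, -0.2, -2.6]
t 21.48 pos [ 0.5425 -0.1006  0.118 ] F [-0.4 -0.2 -2.6] M [ 0.01 -0.08 -0.05] w 0.0118
turn [ 0.02 -0.02  0.  ] shift [-0.01 -0.    1.02]
position: [0.5426, -0.1006, 0.1154]
ft_force: [-0.6, -0.8, -3.2]
```

```bash

for i in 1 2; do python3 -m crank '0 0 0 0 0 0.05 1;0 0 0 0 0 0.05 1' |grep -E 'ft|pos'; done; python3 -m crank '0 0 0 0 0 0.05 1;0 0 0 0 0 0 1'; python3 go.py 0.5422 -0.1004 0.0773 -7.2
```

```text
position: [0.5428, -0.1007, 0.1114]
ft_force: [-0.1, 0.0, -2.9]
position: [0.5429, -0.1007, 0.1071]
ft_force: [-0.1, 0.1, -3.3]
time: 22.48
position: [0.5427, -0.1006, 0.1047]
tool_rot: [0.998, -0.063, 0.001, 0.001]
ft_force: [0.2, 0.3, -4.2]
grip_width: 0.0114
t 22.48 pos [ 0.5427 -0.1006  0.1047] F [ 0.2  0.3 -4.2] M [ 0.03  0.01 -0.01] w 0.0114
turn [ 0.02 -0.02  0.  ] shift [-0.01 -0.01  0.69]
```

The foot is about 9 mm into the slot with no contact. Continuing down.

```bash

python3 -m crank '0 0 0 0 0 0.08 1;0 0 0 0 0 0.1 1;0 0 0 0 0 0.1 1;0 0 0 0 0 0.1 1;0 0 0 0 0 0 1' | grep -E 'pos|ft';  python3 -m crank '0 0 0 0 0 0.1 1;0 0 0 0 0 0.1 1;0 0 0 0 0 0 1'| grep -E 'pos|ft|grip'; python3 go.py 0.5422 -0.1004 0.0773 -7.2
```

```text
position: [0.5427, -0.1007, 0.0883]
ft_force: [0.1, 0.0, -3.0]
position: [0.5429, -0.1008, 0.0798]
ft_force: [0.0, 0.5, -2.9]
grip_width: 0.0119
t 23.48 pos [ 0.5429 -0.1008  0.0798] F [ 0.   0.5 -2.9] M [0.05 0.01 0.04] w 0.0119
turn [ 0.02 -0.03  0.  ] shift [-0.02 -0.01  0.06]
```

```bash

for i in 1 2 3; do python3 -m crank '0 0 0 0 0 0.04 1;0 0 0 0 0 0.03 1' | grep -E 'pos|ft|grip'; done
```

```text
position: [0.543, -0.1008, 0.0773]
ft_force: [-2.1, 0.4, 6.0]
grip_width: 0.0122
position: [0.543, -0.1008, 0.0774]
ft_force: [-1.8, 0.1, 4.4]
grip_width: 0.012
position: [0.543, -0.1008, 0.0773]
ft_force: [-1.9, 2.0, 5.4]
grip_width: 0.012
```

Contact is exactly at the predicted home height. One slightly firmer push, then release.

```bash

python3 -m crank '0 0 0 0 0 0.07 1;0 0 0 0 0 0.07 1' | grep -E 'pos|ft|grip'
python3 -m crank '0 0 0 0 0 0 1; 0 0 0 0 0 0 0.4;0 0 0 0 0 0 0.4;0 0 0 0 0 0 0.4;0 0 0 0 0 0 0.4' | grep -E 'pos|ft|grip'
python3 -m crank '0 0 0 0 0 -0.3 0.4;0 0 0 0 0 -0.6 0.4;0 0 0 0 0 -0.9 0.4;0 0 0 0 0 -0.9 0.4;0 0 0 0 0 -0.9 0.4' | grep -E 'pos|ft|grip'
python3 -m crank '0 0 0 -0.5 0 -0.5 0.4;0 0 0 -0.5 0 0 0.4;0 0 0 0 0 0 0.4' | grep -E 'pos|ft|grip'
python3 look.py w10; python3 - <<'E'
from h import *
for n in ("scene","side"):
    p=viewer.camera(n)
    if n=="scene": crop(p,220,170,500,310,2.8,"s10.png")
    else: crop(p,240,180,420,420,2.4,"d10.png")
E
```

```text
position: [0.5432, -0.1009, 0.0772]
ft_force: [-4.9, 1.1, 19.1]
grip_width: 0.0117
position: [0.5449, -0.1015, 0.0781]
ft_force: [0.1, -0.4, 0.4]
grip_width: 0.0257
position: [0.5418, -0.1001, 0.2257]
ft_force: [0.7, -0.3, -0.1]
grip_width: 0.0261
position: [0.5036, -0.0957, 0.2524]
ft_force: [0.0, 0.3, 0.5]
grip_width: 0.026
[-62.18 -11.53 252.53] [ 0.5 -0.9  0.5] 0.0262
```

View pics/w10c.png

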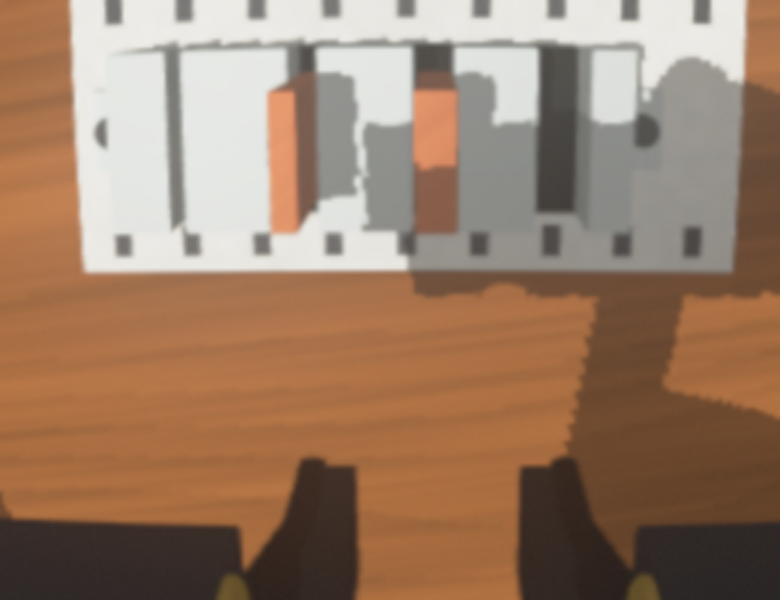

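View pics/s10.png

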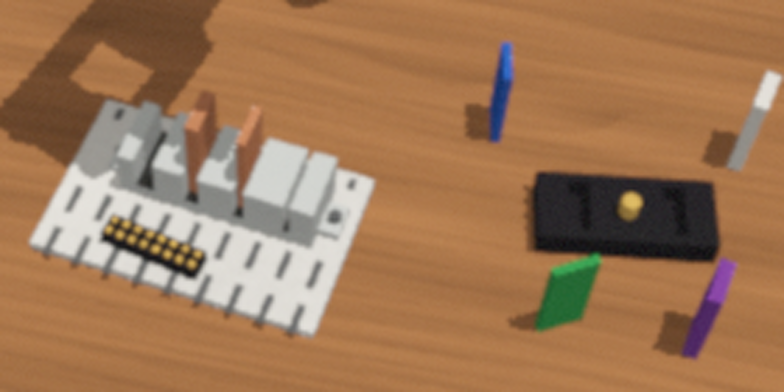

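View pics/d10.png

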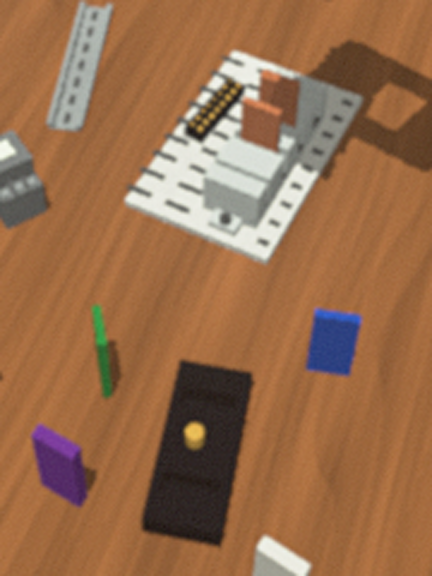

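```bash
python3 - <<'E'
from h import *
import pickle; p=pickle.load(open("w10.pkl","rb")); G=R.from_euler('z',-7.2,degrees=True)
for pts in ([(268,91),(296,91),(298,233),(272,233)],[(414,91),(457,91),(457,233),(415,233)]):
    W=wplane(p,np.array(pts)/3+[180,120]-.33,.114); L=G.inv().apply(W-[0.568,-0.0925,0])*1000; print(L[:,:2].round(1).tolist(),L.mean(0).round(1))
    s=viewer.camera("scene"); d=viewer.camera("side")
    o=robot.get_obs(); print(o["time"])
E
```

```text
[[-4.6, 34.2], [-4.7, 26.5], [-44.0, 26.9], [-44.0, 34.2]] [-24.3  30.4 114. ]
26.35
[[-5.0, -5.3], [-5.0, -16.9], [-44.2, -17.1], [-44.2, -5.5]] [-24.6 -11.2 114. ]
26.45
```

Both tops match 40 × 8 and 40 × 12 mm at the home height (z = 114 mm) and sit centred on slots 2 and 3. Handing in.

```bash
python3 -c "
from rig import robot; print(robot.hand_in()); print(robot.get_obs()['time'])"
```

```text
the job is handed in; nothing more can be done
None
the job is handed in; nothing more can be done
```

Both copper bars are in the gauge and released: the 8 mm bar in the 9.6 mm slot and the 12 mm bar in the 13.6 mm slot. I handed in at about 26.5 s of the 67 s allowed.

- **Fit and force:** Each bar went in without any measurable contact until it reached the slot floor, at the height predicted for fully home. The last seating pushes read about 27 N for the 8 mm bar and 19 N for the 12 mm bar at the wrist. Both are under the 60 N limit, though 27 N was firmer than I intended.
- **Last checks:** The final pictures show both bars upright. Their tops measure about the right size at the home height of 114 mm and sit within about 0.5 mm of their slot centres. The gripper was well clear, and the standoff, terminal strip, look-alikes and stand appeared undisturbed.
- **Limits of the checks:** I judged the bystanders by eye, not by measurement, and the black contactor and screwdriver were out of the final pictures. No check failed or disagreed.

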